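Close the adhesive container

ROBOT

A 6-joint arm with a two-finger parallel gripper is mounted at the origin on the work surface. World frame = base frame: x ahead of the robot, y to its left, z up, the work surface at z = 0. Lengths are in mm, angles in degrees, forces in N, time in s.
With the tool pointing down it reaches from about 325 to 850 mm from the base axis. Payload 4.4 kg.
Tool frame: the origin (TCP) lies on the centre line of the jaws, within the pads' length; the fingertips stand 19 mm ahead of it and the grasp point (between the pads) is the TCP; z points along the fingers, y is the line along which they close (so a half turn about z gives the same grasp; the last joint's range is limited). The gripper opens to 94 mm and grips with 3 to 60 N. Pads are 16 mm wide; open, the fingers measure 119 mm over their backs; the gripper's body (75 mm by 177 mm) begins 78 mm behind the grasp point.
Start: joints at [-8.623, 11.837, 88.321, -0, 79.842, -8.623], TCP at [575.002, -0.012, 224.447] pointing down, gripper open.
Joint ranges: [-156.59, 156.59], [-49.26, 127.26], [12.9, 141.05], [-63.56, 243.56], [4.71, 150.69], [-161.64, 161.64]. Speed limits (degrees/s): [159.86, 159.86, 180, 180, 180, 180].

INTERFACE

Orientations are given as [roll, pitch, yaw] about the fixed x, y, z axes, in that order (R = Rz(yaw) Ry(pitch) Rx(roll)).
In Python, from rig import bot, eyes gives the robot as it stands. The module is installed in compiled form; this text tells all that it offers.
- The arm moves only by the tool move_arm, never from a script. Its argument "commands" is a list of rows, each an object of numbers: "dx", "dy", "dz": the shift along the tool's x, y, z in cm; "rx", "ry", "rz": the turn, a rotation vector about the tool's x, y, z in degrees; "grip": the opening in per cent of the stroke, from 0 (shut) to 100 (fully open). In form: [{"dx": .., "dy": .., "dz": .., "rx": .., "ry": .., "rz": .., "grip": ..}, ...]. A call has 1 to 12 rows; each row shifts and turns the commanded pose from where the row before left it, along the tool's axes as they then stand; what a row does not reach is not made up. A row lasts 1/10 s, in which the tool goes at most 50 mm and 8.59 degrees, less where a joint would pass 70% of its speed; a pose out of reach is approached as far as the arm can. A call is refused whole if a number of a shift passes 5 or a number of a turn 8.59, either way. A call with a gripper value outside its range is refused whole. The fingers move at their own pace and stop on an object; "newtons" is the grip in N (left out, the last holds). Time passes only in rows, so rows that do not move let the fingers close. It gives the time, the measured TCP pose, the force, the opening and the grip force at its end, in the units of the state.
- bot.read_state(): the state, without advancing time (a new reading comes with each control period).
- eyes.read_camera(name): name is "scene" or "side" or "wrist"; returns the picture (480x640x3 uint8, red, green, blue); there is no depth.
- eyes.get_calibration(name): a dict with "camera_matrix" (3x3 intrinsics, pixels), "rvec" (rotation vector, rad) and "tvec" (3), from world to camera coordinates, as OpenCV has them. Camera axes: x right, y down, z forward; pixel columns grow to the right and rows downward; lengths in mm; the calibration is good to about 2 mm. A picture is of the moment at which its call begins: read the wrist's pose just before it. get_calibration takes no time and is no camera call; for the wrist camera it gives the pose at the moment of the call.
- bot.close_job(): hands the job in; it is judged then, once.
The state is a dict: "t": time; "joint_positions": joint angles; "joint_vel": joint speeds; "joint_torque": joint torques, N m; "tcp_pos": TCP position; "tcp_rot": TCP orientation; "wrist_force": force on the tool from outside, world axes, zero at the start; "torque": the same for the moment, N m; "gripper_width": finger opening in mm; "gripper_force": force on a finger pad.
Only numpy, scipy, OpenCV 4.12 (cv2) and the standard library are available. Lean on these libraries where they do the work, as an engineer would, in place of code of your own. Each camera call takes 0.05 s, during which the arm holds its last target. There are 200 camera calls.

TASK

Close the white adhesive container: set its loose screw lid squarely on the neck and, pressing only lightly, turn it backwards (anticlockwise seen from above) until it rides up and you feel it drop into the start of the thread. Only then screw it clockwise until it is fully home on the rim, without forcing it or running it in crooked, and let go of it. Leave the weight, the brush and the book where they lie.

Things in the scene. Friction and masses are not known exactly. Their poses are not given: they have to be found in the camera images.
- can: White plastic adhesive container, full and heavy: it does not move. Body 125 (x) by 195 (y) by 118 mm high, z up, origin at the centre of its underside. The open screw neck stands on its top, 55 mm towards the -y end; a carrying loop, 156 mm high, stands 8 to 93 mm towards the +y end. Nothing stands within 60 mm of the neck's axis above the flat top.
- mouth (a point): Centre of the neck's open rim, 156 mm above the bench; z up the neck's axis, x and y as the container's (they say nothing of the thread). Neck 40 mm across, 38 mm tall, rim chamfered; the lid has 1 mm of play sideways on it. Outside are three ridges of right-hand thread, 48 mm across, 2.2 mm thick, with blunt upper ends 120 degrees apart, at an angle that differs each time.
- crest (a point): On the neck's axis, 10 mm below the rim: the height of the ridges' upper ends. Lead 18 mm a turn, 6 mm from start to start. Set on at any angle the lid rests on the ridges, underside 1 to 8 mm below this point. Turned anticlockwise under 3 N it rides up to 1.5 mm below it, then drops 5 to 6 mm; if it slips down before riding up, go on to the next start. Over 25 N before it is home harms it.
- home (a point): On the neck's axis, 23 mm below the rim and 15 mm above the flat top: where the lid's underside lies when its roof bears on the rim. From the drop the lid, turned clockwise, follows the thread (axial play 1.3 mm) down about 5 mm in 105 degrees to here and sinks no farther; some 25 degrees on the thread goes tight.
- lid: The loose screw lid, white plastic, finely ribbed, 56 mm across, 26 mm tall, about 60 g, lying right way up on the bench; origin at the centre of its open underside, z up through its flat roof (3 mm thick). Three thread lugs stand inside its skirt near the lower edge, hidden from sight. Stiff enough for a 40 N grip across the skirt.
- weight: Bystander: round black iron book weight with a knob, 76 mm across, 57 mm high, 0.9 kg; origin under its centre. It and the lid may lie in each other's place.
- brush: Bystander: glue brush with a wooden handle, 150 mm long, lying along its x axis; origin under its middle.
- book: Bystander: closed book in beige cloth boards, 108 (x) by 156 (y) by 28 mm, lying flat; origin at the centre of its underside.
Mind the look-alikes: they are no part of the job. Several things have the shape of the lid; the one meant has the colours described above.

How it is judged (in metres and radians):
On the way, in this order (a step that is already met when the one before it is completed fails the run):
1. backed off: the lid, turning and resting on the thread, has ridden up to the crest of the thread starts (z of lid in the frame of mouth between -0.0123 and -0.01 m and horizontal distance between lid and mouth below 0.003 m and contact force between lid and can above 0.3 N and angular speed of lid above 0.05 rad/s and linear speed of lid below 0.008 m/s).
2. the lid has dropped into the start of the thread and sits square (z of lid in the frame of mouth below -0.0155 m and horizontal distance between lid and mouth below 0.003 m and angle between lid's own z axis and vertical below 0.08 rad), for 0.1 s.
At the end, for the whole second after the job is handed in: The lid is screwed fully home on the rim of the neck (within 0.8 mm), centred and square within about 3 degrees, at rest and let go (z of lid in the frame of mouth below -0.0222 m and horizontal distance between lid and mouth below 0.003 m and angle between lid's own z axis and vertical below 0.05 rad and linear speed of lid below 0.01 m/s); the robot touches nothing.
It fails at once if the lid was forced onto or into the thread: over 25 N between lid and container before it was home (contact force between lid and can above 25 N and z of lid in the frame of mouth above -0.0222 m).
It fails at once if the lid was overtightened: over 80 N between lid and container (contact force between lid and can above 80 N).
It fails at once if the lid was run in crooked (cross-threaded): over 7 degrees of tilt within the thread (angle between lid's own z axis and vertical above 0.12 rad and z of lid in the frame of mouth below -0.0125 m and horizontal distance between lid and mouth below 0.006 m).
It fails at once if the weight, the brush or the book was shifted by more than 20 mm (distance of any of weight, brush, book from where it was at the start of the episode above 0.02 m).
It also fails if it takes over 61 s, if anything falls off the work surface, if the arm or the gripper's body presses on something with over 40 N, if the wrist force passes 120 N, or if a joint passes its speed limit or range.

## Working session

There is one attempt and no reset: what is moved stays moved. The work goes in short steps, Python scripts to look and compute and a tool call to move; the robot and the scene stay as the last step left them, time stands still between calls to the robot, and variables do not carry over. Pictures are saved under pics/ and viewed, at most 10 in all, crops included, and the job is handed in when it is done.

Besides the shell and the picture viewer there is one more tool, called after "Emit:" as a command line: name --argument value ..., lists and objects as JSON in quotes. move_arm: Moves the arm, as the interface text tells. Its arguments: {"type":"object","properties":{"commands":{"type":"array","items":{"type":"object","properties":{"dx":{"type":"number"},"dy":{"type":"number"},"dz":{"type":"number"},"rx":{"type":"number"},"ry":{"type":"number"},"rz":{"type":"number"},"grip":{"type":"number"}}}},"newtons":{"type":"number"}},"required":["commands"]}

```bash
mkdir -p pics; python3 - <<'E'
from rig import bot,eyes
import cv2,numpy as np
print(bot.read_state())
for n in("scene","side"):
    im=eyes.read_camera(n); cv2.imwrite(f"pics/{n}0.png",im[:,:,::-1])
    c=eyes.get_calibration(n); print(n,c)
E
```

```text
{'t': 0.0, 'joint_positions': array([-8.62329962e+00,  1.18829710e+01,  8.84049808e+01, -8.55041741e-04,
        7.98426177e+01, -8.62282487e+00]), 'joint_vel': array([0.01789644, 0.05505854, 0.00659587, 0.00796022, 0.06229407,
       0.04534267]), 'joint_torque': array([-8.39226868e-05, -3.70882022e+01, -2.81415099e+01,  6.96549774e-02,
        3.60915181e-02, -1.71865345e-04]), 'tcp_pos': array([5.74222930e+02, 9.88743523e-02, 2.23301953e+02]), 'tcp_rot': array([-1.79870780e+02, -1.87443834e-02,  8.99996559e+01]), 'wrist_force': array([ 0.51146177, -1.06281431, -1.13352938]), 'torque': array([ 0.00625825, -0.00742428,  0.02379583]), 'gripper_force': 0.0, 'gripper_width': 93.74020684247789}
scene {'camera_matrix': array([[605.36238811,   0.        , 308.20418892],
       [  0.        , 605.36238811, 234.64661297],
       [  0.        ,   0.        ,   1.        ]]), 'rvec': array([ 2.00770906,  1.44590424, -0.54684996]), 'tvec': array([-146.31339442, -349.1818322 , 1590.48649009])}
side {'camera_matrix': array([[564.9168088 ,   0.        , 309.55914868],
       [  0.        , 564.9168088 , 243.13899614],
       [  0.        ,   0.        ,   1.        ]]), 'rvec': array([ 0.51317681, -2.64013261,  1.28715053]), 'tvec': array([545.77218888, 270.35585007, 761.16014762])}
```

View pics/scene0.png

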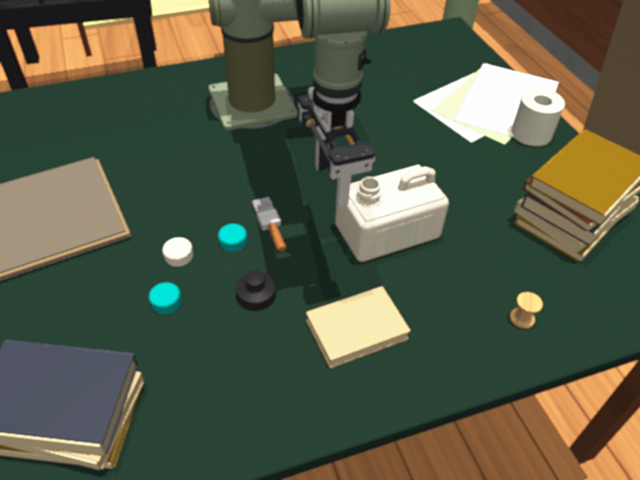

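View pics/side0.png

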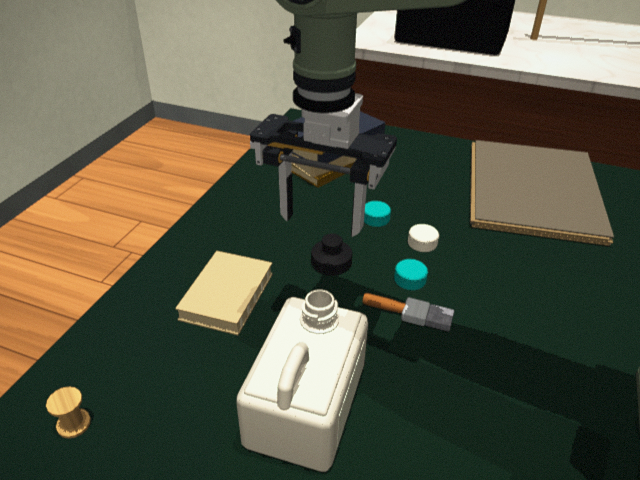

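The scene view has these lid-like objects: the white one at (178,251), turquoise ones at (232,237) and (165,297), and the black weight at (256,290). In the side view the white one is at (424,237). I choose the white one. The neck rim is at about (369,183) in scene and (321,298) in side.

```bash
cat > h.py <<'E'
import cv2,numpy as np
from rig import bot,eyes
def ray(c,p):
    K=np.array(c["camera_matrix"]);R=cv2.Rodrigues(np.array(c["rvec"]))[0];t=np.array(c["tvec"]).ravel()
    d=R.T@np.linalg.inv(K)@np.array([p[0],p[1],1.]);return -R.T@t,d
def plane(c,p,z):
    o,d=ray(c,p);return o+d*(z-o[2])/d[2]
def tri(c1,p1,c2,p2):
    o,d=ray(c1,p1);q,e=ray(c2,p2)
    s=np.linalg.lstsq(np.c_[d,-e],q-o,rcond=None)[0];a=o+s[0]*d;b=q+s[1]*e
    return (a+b)/2,np.linalg.norm(a-b)
E
python3 - <<'E'
from h import *
cs,cd=eyes.get_calibration("scene"),eyes.get_calibration("side")
for n,c,roi in(("scene",cs,(150,225,60,50)),("side",cd,(395,215,60,45))):
    im=cv2.imread(f"pics/{n}0.png");x,y,w,h=roi;hsv=cv2.cvtColor(im[y:y+h,x:x+w],cv2.COLOR_BGR2HSV)
    m=((hsv[...,2]>110)&(hsv[...,1]<70)).astype(np.uint8)
    k,_,st,ce=cv2.connectedComponentsWithStats(m);i=1+st[1:,4].argmax();p=ce[i]+[x,y]
    print(n,p,st[i],plane(c,p,13).round(1))
print("neck",plane(cs,(369,183),156),plane(cd,(321,298),156),tri(cs,(369,183),cd,(321,298)))
print("weight",plane(cs,(256,292),10)," brush",plane(cs,(284,249),8),plane(cs,(260,205),8))
print("teal",plane(cs,(232,237),13),plane(cs,(165,297),13))
a=cv2.imread("pics/scene0.png")[215:315,140:280];b=cv2.imread("pics/side0.png")[190:300,300:454]
cv2.imwrite("pics/crop1.png",np.hstack([cv2.resize(a,(400,286)),cv2.resize(b,(400,286))]))
E
```

```text
scene [177.37687075 250.76462585] [ 12  12  31  29 735] [ 465.7 -282.6   13. ]
side [422.96834532 236.91798561] [ 13   9  31  28 695] [ 465.3 -286.1   13. ]
neck [538.70613348  91.14540524 156.        ] [536.59935859  89.81398902 156.        ] (array([537.31197139,  90.74546321, 155.80566443]), np.float64(2.2870119841669467))
weight [ 612.91824558 -159.58035338   10.        ]  brush [523.5588222  -75.90456277   8.        ] [385.65030268 -87.7892123    8.        ]
teal [ 463.15763636 -169.17127317   13.        ] [ 573.08319074 -325.98037151   13.        ]
```

View pics/crop1.png

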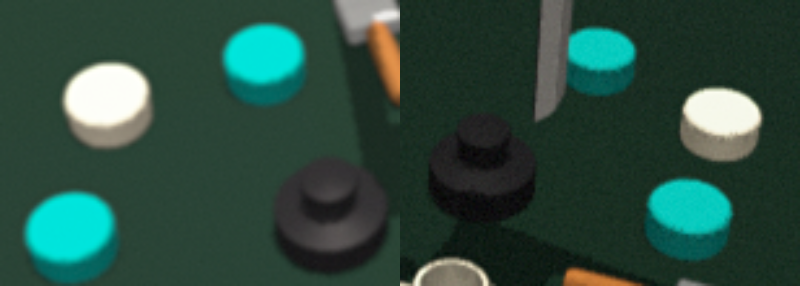

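The white one at about (465,-284) is clearly the lid, and the neck is at about (537,91). I move above the lid first.

Emit:
move_arm --commands '[{"dx":-3.55,"dy":-1.36,"dz":1.2},{"dx":-3.55,"dy":-1.36,"dz":1.2},{"dx":-3.55,"dy":-1.36,"dz":1.2},{"dx":-3.55,"dy":-1.36,"dz":1.2},{"dx":-3.55,"dy":-1.36,"dz":1.2},{"dx":-3.55,"dy":-1.36,"dz":1.2},{"dx":-3.55,"dy":-1.36,"dz":1.2},{"dx":-3.55,"dy":-1.36,"dz":1.2},{},{},{}]' --newtons 25

```text
validation failed for argument at $.co...
```

```bash
python3 - <<'E'
from h import *
s=bot.read_state();print(s["t"],s["tcp_pos"],s["tcp_rot"],s["joint_positions"],s["wrist_force"])
c=eyes.get_calibration("wrist");im=eyes.read_camera("wrist")[:,:,::-1];cv2.imwrite("pics/w1.png",im)
hsv=cv2.cvtColor(np.ascontiguousarray(im),cv2.COLOR_BGR2HSV)
m=((hsv[...,2]>130)&(hsv[...,1]<60)).astype(np.uint8)
k,_,st,ce=cv2.connectedComponentsWithStats(m)
for i in range(1,k):
    if st[i,4]>400: print(st[i],ce[i],plane(c,ce[i],26),plane(c,(st[i,0]+st[i,2]/2,st[i,1]+st[i,3]/2),26))
E
```

```text
0.1 [5.74309398e+02 6.48677505e-02 2.23425057e+02] [-1.79884267e+02 -1.56745402e-02  8.99976512e+01] [-8.62480868e+00  1.18786128e+01  8.83953227e+01 -1.88321477e-03
  7.98428397e+01 -8.62214170e+00] [ 0.78604895  0.66746215 -0.47474949]
[  159     0   203   170 30085] [264.61326242  80.57659963] [529.41094853 119.12524657  26.        ] [525.86535154 115.66752533  26.        ]
[155 283  31  30 489] [166.20449898 292.88548057] [429.93802756 -69.35116355  26.        ] [433.54012649 -74.53182039  26.        ]
[ 194  453   53   25 1025] [219.44390244 467.11121951] [ 468.3508252  -267.81375156   26.        ] [ 469.60366772 -265.74325159   26.        ]
```

View pics/w1.png

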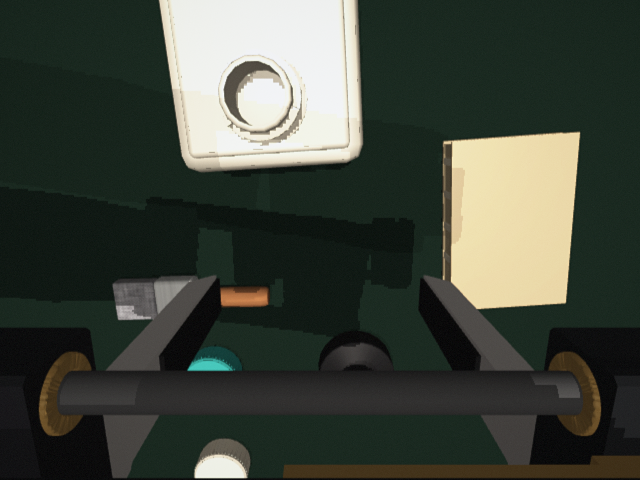

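The wrist view shows the neck rim at about (256,94). The lid (222,460) is partly hidden under the gripper bar. The move was refused, probably because of the empty rows, so I retry with explicit fields.

Emit:
move_arm --commands '[{"dx":-3.55,"dy":-1.36,"dz":1.2},{"dx":-3.55,"dy":-1.36,"dz":1.2},{"dx":-3.55,"dy":-1.36,"dz":1.2},{"dx":-3.55,"dy":-1.36,"dz":1.2},{"dx":-3.55,"dy":-1.36,"dz":1.2},{"dx":-3.55,"dy":-1.36,"dz":1.2},{"dx":-3.55,"dy":-1.36,"dz":1.2},{"dx":-3.55,"dy":-1.36,"dz":1.2},{"dz":0},{"dz":0},{"dz":0}]' --newtons 25

```text
validation failed for argument at $.co...
```

```bash
python3 - <<'E'
from h import *
s=bot.read_state();print(s["t"],s["tcp_pos"],s["tcp_rot"],s["joint_positions"].round(2),s["wrist_force"])
E
```

```text
0.15 [5.74396422e+02 9.21429168e-02 2.23559697e+02] [-1.79898438e+02 -1.56290990e-02  9.00022807e+01] [-8.62 11.87 88.39  0.   79.84 -8.62] [ 0.83044527 -0.02584615 -0.22179826]
```

Emit:
move_arm --commands '[{"dx":-3.5,"dy":-1.36,"dz":1.2,"rx":0,"ry":0,"rz":0,"grip":100},{"dx":-3.5,"dy":-1.36,"dz":1.2,"rx":0,"ry":0,"rz":0,"grip":100},{"dx":-3.5,"dy":-1.36,"dz":1.2,"rx":0,"ry":0,"rz":0,"grip":100},{"dx":-3.5,"dy":-1.36,"dz":1.2,"rx":0,"ry":0,"rz":0,"grip":100},{"dx":-3.5,"dy":-1.36,"dz":1.2,"rx":0,"ry":0,"rz":0,"grip":100},{"dx":-3.5,"dy":-1.36,"dz":1.2,"rx":0,"ry":0,"rz":0,"grip":100},{"dx":-3.5,"dy":-1.36,"dz":1.2,"rx":0,"ry":0,"rz":0,"grip":100},{"dx":-3.5,"dy":-1.36,"dz":1.2,"rx":0,"ry":0,"rz":0,"grip":100},{"dx":-0.4,"dy":0,"dz":0,"rx":0,"ry":0,"rz":0,"grip":100},{"dx":0,"dy":0,"dz":0,"rx":0,"ry":0,"rz":0,"grip":100},{"dx":0,"dy":0,"dz":0,"rx":0,"ry":0,"rz":0,"grip":100}]' --newtons 25

```text
t: 1.25
tcp_pos: [466.7, -283.3, 128.7]
tcp_rot: [180.0, -0.0, 90.0]
wrist_force: [0.5, -0.4, -0.8]
gripper_width: 94.3
gripper_force: 0.0
```

Emit:
move_arm --commands '[{"dx":0,"dy":-0.1,"dz":3,"rx":0,"ry":0,"rz":0,"grip":100},{"dx":0,"dy":0,"dz":3,"rx":0,"ry":0,"rz":0,"grip":100},{"dx":0,"dy":0,"dz":2.5,"rx":0,"ry":0,"rz":0,"grip":100},{"dx":0,"dy":0,"dz":1.5,"rx":0,"ry":0,"rz":0,"grip":100},{"dx":0,"dy":0,"dz":0.4,"rx":0,"ry":0,"rz":0,"grip":100},{"dx":0,"dy":0,"dz":0,"rx":0,"ry":0,"rz":0,"grip":55},{"dx":0,"dy":0,"dz":0,"rx":0,"ry":0,"rz":0,"grip":50},{"dx":0,"dy":0,"dz":0,"rx":0,"ry":0,"rz":0,"grip":50},{"dx":0,"dy":0,"dz":0,"rx":0,"ry":0,"rz":0,"grip":50},{"dx":0,"dy":0,"dz":0,"rx":0,"ry":0,"rz":0,"grip":50},{"dx":0,"dy":0,"dz":0,"rx":0,"ry":0,"rz":0,"grip":50}]' --newtons 8

```text
t: 2.35
tcp_pos: [465.7, -284.4, 25.1]
tcp_rot: [179.9, 0.0, 90.0]
wrist_force: [-1.2, 1.3, 3.2]
gripper_width: 55.6
gripper_force: 8.0
```

Emit:
move_arm --commands '[{"dx":0,"dy":0,"dz":0,"rx":0,"ry":0,"rz":0,"grip":80},{"dx":0,"dy":0,"dz":0,"rx":0,"ry":0,"rz":0,"grip":80},{"dx":0,"dy":0,"dz":0,"rx":0,"ry":0,"rz":8.5,"grip":80},{"dx":0,"dy":0,"dz":0,"rx":0,"ry":0,"rz":8.5,"grip":80},{"dx":0,"dy":0,"dz":0,"rx":0,"ry":0,"rz":8.5,"grip":80},{"dx":0,"dy":0,"dz":0,"rx":0,"ry":0,"rz":8.5,"grip":80},{"dx":0,"dy":0,"dz":0,"rx":0,"ry":0,"rz":8.5,"grip":80},{"dx":0,"dy":0,"dz":0,"rx":0,"ry":0,"rz":8.5,"grip":80},{"dx":0,"dy":0,"dz":0,"rx":0,"ry":0,"rz":8.5,"grip":80},{"dx":0,"dy":0,"dz":0,"rx":0,"ry":0,"rz":8.5,"grip":80},{"dx":0,"dy":0,"dz":0,"rx":0,"ry":0,"rz":8.5,"grip":80},{"dx":0,"dy":0,"dz":0,"rx":0,"ry":0,"rz":8.5,"grip":80}]' --newtons 8

```text
t: 3.55
tcp_pos: [464.9, -283.8, 24.2]
tcp_rot: [-180.0, 0.0, 4.6]
wrist_force: [-0.0, -0.9, 0.7]
gripper_width: 75.1
gripper_force: 0.0
```

Emit:
move_arm --commands '[{"dx":0,"dy":0,"dz":0,"rx":0,"ry":0,"rz":5,"grip":80},{"dx":0,"dy":0,"dz":0,"rx":0,"ry":0,"rz":0,"grip":80},{"dx":0,"dy":0,"dz":0,"rx":0,"ry":0,"rz":0,"grip":50},{"dx":0,"dy":0,"dz":0,"rx":0,"ry":0,"rz":0,"grip":50},{"dx":0,"dy":0,"dz":0,"rx":0,"ry":0,"rz":0,"grip":50},{"dx":0,"dy":0,"dz":0,"rx":0,"ry":0,"rz":0,"grip":50},{"dx":0,"dy":0,"dz":0,"rx":0,"ry":0,"rz":0,"grip":50}]' --newtons 20

```text
t: 4.25
tcp_pos: [465.1, -283.9, 24.3]
tcp_rot: [-180.0, 0.0, 0.0]
wrist_force: [-0.4, 0.9, -0.6]
gripper_width: 55.6
gripper_force: 20.0
```

```bash
python3 - <<'E'
from h import *
s=bot.read_state();print(s["t"],s["tcp_pos"],s["tcp_rot"],s["joint_positions"].round(2),s["wrist_force"],s["gripper_width"])
E
```

```text
4.25 [ 465.10379109 -283.89847868   24.33737413] [-1.79986792e+02  1.06375355e-02  1.52443110e-02] [-40.5   22.59 101.12   0.    56.3   49.48] [-0.43551691  0.86107376 -0.58897933] 55.62710564192139
```

Emit:
move_arm --commands '[{"dx":0,"dy":0,"dz":-2,"rx":0,"ry":0,"rz":0,"grip":50},{"dx":0,"dy":0,"dz":-4,"rx":0,"ry":0,"rz":0,"grip":50},{"dx":0,"dy":0,"dz":-4,"rx":0,"ry":0,"rz":0,"grip":50},{"dx":0,"dy":0,"dz":-4,"rx":0,"ry":0,"rz":0,"grip":50},{"dx":0,"dy":0,"dz":-4,"rx":0,"ry":0,"rz":0,"grip":50},{"dx":0,"dy":0,"dz":-4,"rx":0,"ry":0,"rz":0,"grip":50},{"dx":0,"dy":0,"dz":0,"rx":0,"ry":0,"rz":0,"grip":50}]' --newtons 20

```text
t: 4.95
tcp_pos: [468.4, -286.7, 251.8]
tcp_rot: [179.5, -0.6, 0.0]
wrist_force: [0.0, -0.1, 0.5]
gripper_width: 56.1
gripper_force: 20.0
```

Emit:
move_arm --commands '[{"dx":-0.5,"dy":-3.75,"dz":0,"rx":0,"ry":0,"rz":0,"grip":50},{"dx":-0.5,"dy":-3.75,"dz":0,"rx":0,"ry":0,"rz":0,"grip":50},{"dx":-0.5,"dy":-3.75,"dz":0,"rx":0,"ry":0,"rz":0,"grip":50},{"dx":-0.5,"dy":-3.75,"dz":0,"rx":0,"ry":0,"rz":0,"grip":50},{"dx":-0.5,"dy":-3.75,"dz":0,"rx":0,"ry":0,"rz":0,"grip":50},{"dx":-0.5,"dy":-3.75,"dz":0,"rx":0,"ry":0,"rz":0,"grip":50},{"dx":-0.5,"dy":-3.75,"dz":0,"rx":0,"ry":0,"rz":0,"grip":50},{"dx":-0.5,"dy":-3.75,"dz":0,"rx":0,"ry":0,"rz":0,"grip":50},{"dx":-0.5,"dy":-3.75,"dz":0,"rx":0,"ry":0,"rz":0,"grip":50},{"dx":0,"dy":-3.75,"dz":0,"rx":0,"ry":0,"rz":0,"grip":50},{"dx":0,"dy":0,"dz":0,"rx":0,"ry":0,"rz":0,"grip":50},{"dx":0,"dy":0,"dz":0,"rx":0,"ry":0,"rz":0,"grip":50}]' --newtons 20

```text
t: 6.15
tcp_pos: [419.4, 91.3, 243.4]
tcp_rot: [180.0, 0.1, 0.1]
wrist_force: [-1.2, -0.2, -0.7]
gripper_width: 56.0
gripper_force: 20.0
```

```bash
python3 - <<'E'
from h import *
s=bot.read_state();print(s["t"],s["tcp_pos"],s["tcp_rot"],s["joint_positions"].round(2),s["wrist_force"],s["gripper_width"])
c=eyes.get_calibration("wrist");im=eyes.read_camera("wrist")[:,:,::-1];cv2.imwrite("pics/w2.png",im)
print(c)
E
```

```text
6.15 [419.4445856   91.32929377 243.40881156] [1.79956408e+02 1.02889799e-01 1.38500574e-01] [ 7.3000e-01 -7.4200e+00  1.0601e+02 -4.0000e-02  8.1520e+01  9.0600e+01] [-1.15361658 -0.23032561 -0.68245309] 56.033424895512
{'camera_matrix': array([[404.15965068,   0.        , 319.48261681],
       [  0.        , 404.15965068, 241.28233501],
       [  0.        ,   0.        ,   1.        ]]), 'rvec': array([-2.09025261,  2.08458193,  0.26123061]), 'tvec': array([ 90.86271064, 376.65750723, 514.1058653 ])}
```

View pics/w2.png

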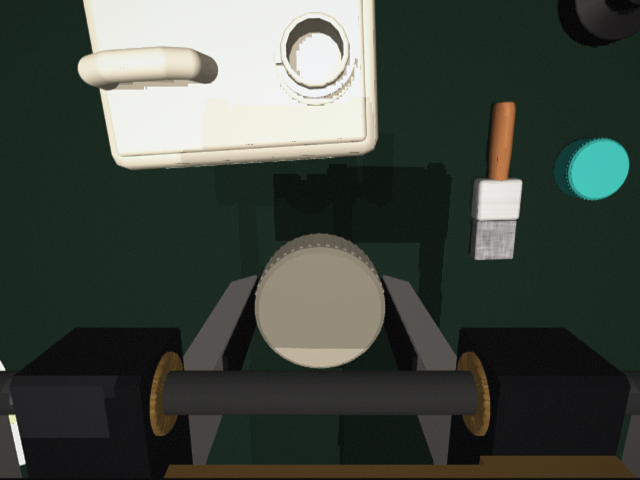

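The rim's outer ring in the wrist view spans about x 280–349, y 12–82. The held lid's roof is centred near (320,303). I take a close crop of the rim.

```bash
python3 - <<'E'
from h import *
im=cv2.imread("pics/w2.png")
a=cv2.resize(im[0:110,260:370],None,fx=5.4,fy=5.4,interpolation=cv2.INTER_CUBIC)
cv2.imwrite("pics/c2.png",a)
E
```

```text
(no output)
```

View pics/c2.png

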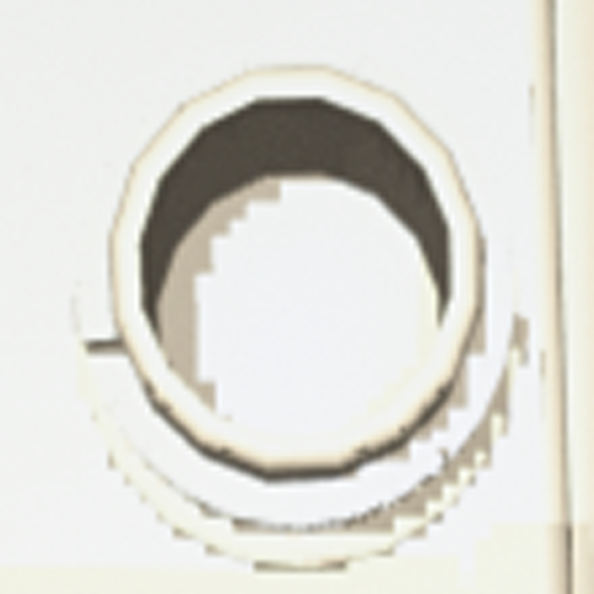

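```bash
python3 - <<'E'
from h import *
c={'camera_matrix':np.array([[404.15965068,0,319.48261681],[0,404.15965068,241.28233501],[0,0,1]]),'rvec':np.array([-2.09025261,2.08458193,0.26123061]),'tvec':np.array([90.86271064,376.65750723,514.1058653])}
f=lambda u,v:(260+(u+.5)/5.4-.5,(v+.5)/5.4-.5)
for z,P in((155,[(110,262),(484,262),(297,66),(297,474)]),(156,[(140,265),(450,265),(295,97),(295,443)])):
    q=np.array([plane(c,f(*p),z) for p in P]);print(q.round(1).tolist(),"c",((q[0]+q[1])/2).round(2),((q[2]+q[3])/2).round(2))
# lid roof outline in wrist view
im=cv2.imread("pics/w2.png");g=im[225:375,240:400].astype(int)
hsv=cv2.cvtColor(im,cv2.COLOR_BGR2HSV)[300]
print("row300 V",hsv[248:262,2],hsv[378:392,2]); col=cv2.cvtColor(im,cv2.COLOR_BGR2GRAY)[:,320]
print("col320",col[228:260],col[360:375])
q=[plane(c,p,245) for p in((255.5,303),(384.5,303),(320,247),(320,367.5))];print(np.round(q,1))
E
```

```text
[[541.4, 115.0, 155.0], [541.5, 75.7, 155.0], [560.0, 95.4, 155.0], [520.5, 95.4, 155.0]] c [541.46  95.37 155.  ] [540.26  95.38 155.  ]
[[540.9, 111.8, 156.0], [541.0, 79.3, 156.0], [556.9, 95.6, 156.0], [523.5, 95.6, 156.0]] c [540.97  95.57 156.  ] [540.19  95.58 156.  ]
row300 V [ 13  13  13  10  11   8  27 108 129 128 127 138 149 150] [149 149 141 132 134 133 107  27   8  11  11  14  10  13]
col320 [ 22  24  22  18  26  57  93  94  94  93  93  94  92  93  93  97 109 112
 106 127 136 133 135 135 136 141 144 143 143 142 144 143] [180 180 178 180 180 178 169 119  74  33  26  28  28  31  33]
[[424.2 119.5 245. ]
 [424.3  64.8 245. ]
 [448.8  92.2 245. ]
 [393.5  92.1 245. ]]
```

Emit:
move_arm --commands '[{"dx":2.4,"dy":-0.06,"dz":0,"rx":0,"ry":0,"rz":0,"grip":50},{"dx":2.4,"dy":-0.06,"dz":0,"rx":0,"ry":0,"rz":0,"grip":50},{"dx":2.4,"dy":-0.06,"dz":0,"rx":0,"ry":0,"rz":0,"grip":50},{"dx":2.4,"dy":-0.06,"dz":0,"rx":0,"ry":0,"rz":0,"grip":50},{"dx":2.3,"dy":-0.06,"dz":0,"rx":0,"ry":0,"rz":0,"grip":50},{"dx":0,"dy":0,"dz":2.5,"rx":0,"ry":0,"rz":0,"grip":50},{"dx":0,"dy":0,"dz":2,"rx":0,"ry":0,"rz":0,"grip":50},{"dx":0,"dy":0,"dz":0.5,"rx":0,"ry":0,"rz":0,"grip":50},{"dx":0,"dy":0,"dz":0,"rx":0,"ry":0,"rz":0,"grip":50},{"dx":0,"dy":0,"dz":0,"rx":0,"ry":0,"rz":0,"grip":50},{"dx":0,"dy":0,"dz":0,"rx":0,"ry":0,"rz":0,"grip":50}]' --newtons 20

```text
t: 7.3
tcp_pos: [540.2, 93.6, 195.9]
tcp_rot: [180.0, -0.2, -0.0]
wrist_force: [0.5, -0.6, -0.3]
gripper_width: 55.9
gripper_force: 20.0
```

```bash
python3 - <<'E'
from h import *
s=bot.read_state();print(s["t"],s["tcp_pos"],s["tcp_rot"],s["joint_positions"].round(2),s["wrist_force"],s["gripper_width"])
for n in("scene","side"): cv2.imwrite(f"pics/{n}1.png",eyes.read_camera(n)[:,:,::-1])
r=lambda n,y,x:cv2.resize(cv2.imread(f"pics/{n}.png")[y:y+70,x:x+90],(400,311),interpolation=cv2.INTER_CUBIC)
s0=lambda n,y,x:r(n,y,x)
cv2.imwrite("pics/c3.png",cv2.resize(np.vstack([np.hstack([s0("scene0",145,325),s0("side0",265,275)]),np.hstack([s0("scene1",145,325),s0("side1",265,275)])]),(771,600)))
E
```

```text
7.3 [540.15457949  93.6243199  195.92134001] [ 1.79999542e+02 -1.54067232e-01 -3.11833528e-02] [ 0.79  9.94 94.06 -0.   75.85 90.82] [ 0.51110836 -0.56281128 -0.26922469] 55.87155039219426
```

View pics/c3.png

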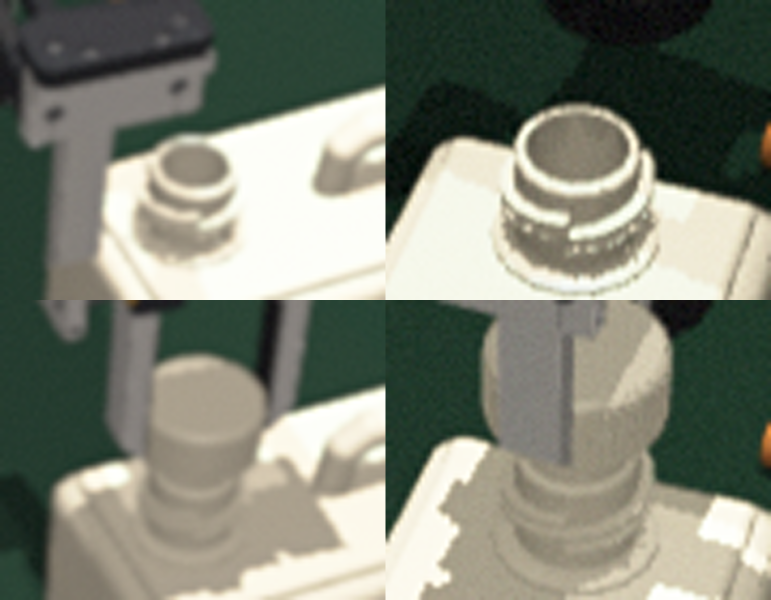

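```bash
python3 - <<'E'
from h import *
cs,cd=eyes.get_calibration("scene"),eyes.get_calibration("side")
pr=lambda c,p:cv2.projectPoints(np.array([p],float),c["rvec"],c["tvec"],c["camera_matrix"],None)[0].ravel().round(1)
A,B=(369.3,183.3),(319.3,299.4)
print(plane(cs,A,156),plane(cd,B,156),tri(cs,A,cd,B))
for n,c in(("scene",cs),("side",cd)):
    for p in((540,93.5,156),(540,93.5,197.6),(545,93.5,197.6),(540,98.5,197.6),(540,93.5,184.6)):print(n,p,pr(c,p))
# lid extents at the skirt, measured with row profiles
for n,ys,x0,x1 in(("scene1",(170,175,180),345,400),("side1",(280,285,290,295),375-90,435-90)):
    im=cv2.imread(f"pics/{n}.png")
    for y in ys: print(n,y,im[y,x0:x1,2].tolist(),im[y,x0:x1,1].tolist() if n=="scene1" else"")
E
```

```text
[539.66144223  91.36434465 156.        ] [537.7356391   93.18092111 156.        ] (array([538.2645498 ,  91.98740344, 154.68266374]), np.float64(0.20086517251153013))
scene (540, 93.5, 156) [370.4 183.2]
scene (540, 93.5, 197.6) [372.4 166.6]
scene (545, 93.5, 197.6) [373.5 168.3]
scene (540, 98.5, 197.6) [374.9 166. ]
scene (540, 93.5, 184.6) [371.8 171.9]
side (540, 93.5, 156) [317.6 299.1]
side (540, 93.5, 197.6) [318.1 275.6]
side (545, 93.5, 197.6) [314.5 274.7]
side (540, 98.5, 197.6) [316.7 278. ]
side (540, 93.5, 184.6) [318.  283.1]
scene1 170 [36, 36, 38, 38, 62, 89, 106, 110, 116, 125, 132, 134, 135, 134, 135, 148, 165, 170, 171, 169, 170, 172, 170, 170, 169, 171, 170, 173, 170, 170, 171, 170, 171, 171, 170, 171, 170, 171, 169, 171, 165, 146, 120, 116, 129, 131, 130, 118, 106, 112, 143, 171, 199, 232, 249] [58, 59, 60, 58, 72, 92, 104, 108, 112, 120, 127, 129, 129, 129, 129, 140, 155, 161, 161, 159, 159, 161, 161, 160, 159, 160, 160, 162, 160, 159, 161, 160, 160, 160, 160, 161, 160, 162, 160, 161, 155, 137, 114, 111, 124, 127, 125, 119, 112, 119, 149, 177, 204, 233, 250]
s
[... 1566 characters left out ...]
67, 166, 172, 166, 168, 167, 165, 170, 210, 213, 213, 213, 199, 204, 203, 186, 166, 151, 139, 138, 93, 41, 32, 32] 
side1 290 [32, 35, 25, 33, 29, 38, 34, 33, 30, 33, 34, 34, 62, 138, 140, 136, 139, 131, 131, 129, 128, 128, 127, 132, 132, 129, 132, 133, 132, 131, 123, 110, 109, 127, 180, 183, 179, 177, 174, 169, 163, 166, 169, 177, 157, 146, 155, 152, 148, 144, 140, 138, 141, 140, 137, 139, 65, 31, 29, 30] 
side1 295 [30, 34, 34, 26, 28, 28, 29, 23, 32, 27, 26, 32, 29, 32, 73, 132, 135, 133, 131, 134, 132, 130, 126, 128, 125, 132, 129, 134, 131, 135, 122, 108, 108, 129, 150, 149, 150, 152, 149, 148, 146, 150, 144, 143, 149, 149, 143, 145, 143, 139, 142, 135, 143, 138, 96, 44, 30, 30, 32, 38]
```

Emit:
move_arm --commands '[{"dx":-0.1,"dy":0.08,"dz":0.5,"rx":0,"ry":0,"rz":0,"grip":50},{"dx":0,"dy":0,"dz":0.5,"rx":0,"ry":0,"rz":0,"grip":50},{"dx":0,"dy":0,"dz":0.3,"rx":0,"ry":0,"rz":0,"grip":50},{"dx":0,"dy":0,"dz":0,"rx":0,"ry":0,"rz":0,"grip":50},{"dx":0,"dy":0,"dz":0,"rx":0,"ry":0,"rz":0,"grip":50}]' --newtons 20

```text
t: 7.9
tcp_pos: [538.1, 93.2, 181.2]
tcp_rot: [180.0, 0.0, 0.0]
wrist_force: [-0.5, -1.0, -1.4]
gripper_width: 55.7
gripper_force: 20.0
```

Emit:
move_arm --commands '[{"dx":0,"dy":0,"dz":0.1,"rx":0,"ry":0,"rz":0,"grip":50},{"dx":0,"dy":0,"dz":0.1,"rx":0,"ry":0,"rz":0,"grip":50},{"dx":0,"dy":0,"dz":0.1,"rx":0,"ry":0,"rz":0,"grip":50},{"dx":0,"dy":0,"dz":0,"rx":0,"ry":0,"rz":0,"grip":50},{"dx":0,"dy":0,"dz":0,"rx":0,"ry":0,"rz":0,"grip":50}]' --newtons 20

```text
t: 8.4
tcp_pos: [538.2, 93.2, 178.4]
tcp_rot: [180.0, 0.0, -0.0]
wrist_force: [0.5, -0.3, -0.9]
gripper_width: 55.7
gripper_force: 20.0
```

Emit:
move_arm --commands '[{"dx":0,"dy":0,"dz":0.1,"rx":0,"ry":0,"rz":0,"grip":50},{"dx":0,"dy":0,"dz":0.1,"rx":0,"ry":0,"rz":0,"grip":50},{"dx":0,"dy":0,"dz":0,"rx":0,"ry":0,"rz":0,"grip":50},{"dx":0,"dy":0,"dz":0,"rx":0,"ry":0,"rz":0,"grip":50}]' --newtons 20

```text
t: 8.8
tcp_pos: [538.1, 93.2, 176.4]
tcp_rot: [-180.0, 0.0, -0.0]
wrist_force: [0.4, 0.5, -0.9]
gripper_width: 55.8
gripper_force: 20.0
```

Emit:
move_arm --commands '[{"dx":0,"dy":0,"dz":0.1,"rx":0,"ry":0,"rz":0,"grip":50},{"dx":0,"dy":0,"dz":0.1,"rx":0,"ry":0,"rz":0,"grip":50},{"dx":0,"dy":0,"dz":0,"rx":0,"ry":0,"rz":0,"grip":50},{"dx":0,"dy":0,"dz":0,"rx":0,"ry":0,"rz":0,"grip":50}]' --newtons 20

```text
t: 9.2
tcp_pos: [538.1, 93.3, 174.3]
tcp_rot: [-180.0, 0.0, 0.0]
wrist_force: [0.2, 1.2, -0.9]
gripper_width: 55.6
gripper_force: 20.0
```

Emit:
move_arm --commands '[{"dx":0,"dy":0,"dz":0.1,"rx":0,"ry":0,"rz":0,"grip":50},{"dx":0,"dy":0,"dz":0.1,"rx":0,"ry":0,"rz":0,"grip":50},{"dx":0,"dy":0,"dz":0.1,"rx":0,"ry":0,"rz":0,"grip":50},{"dx":0,"dy":0,"dz":0.1,"rx":0,"ry":0,"rz":0,"grip":50},{"dx":0,"dy":0,"dz":0,"rx":0,"ry":0,"rz":0,"grip":50},{"dx":0,"dy":0,"dz":0,"rx":0,"ry":0,"rz":0,"grip":50}]' --newtons 20

```text
t: 9.8
tcp_pos: [538.1, 93.2, 170.3]
tcp_rot: [-180.0, 0.0, -0.0]
wrist_force: [-0.9, 1.3, -1.4]
gripper_width: 55.6
gripper_force: 20.0
```

Emit:
move_arm --commands '[{"dx":0,"dy":0,"dz":0.05,"rx":0,"ry":0,"rz":0,"grip":50},{"dx":0,"dy":0,"dz":0.05,"rx":0,"ry":0,"rz":0,"grip":50},{"dx":0,"dy":0,"dz":0,"rx":0,"ry":0,"rz":0,"grip":50},{"dx":0,"dy":0,"dz":0,"rx":0,"ry":0,"rz":0,"grip":50}]' --newtons 20

```text
t: 10.2
tcp_pos: [538.2, 93.3, 169.4]
tcp_rot: [-180.0, 0.0, 0.0]
wrist_force: [-0.6, 1.6, -1.2]
gripper_width: 55.4
gripper_force: 20.0
```

Emit:
move_arm --commands '[{"dx":0,"dy":-0.03,"dz":0.05,"rx":0,"ry":0,"rz":0,"grip":50},{"dx":0,"dy":0,"dz":0.05,"rx":0,"ry":0,"rz":0,"grip":50},{"dx":0,"dy":0,"dz":0.05,"rx":0,"ry":0,"rz":0,"grip":50},{"dx":0,"dy":0,"dz":0,"rx":0,"ry":0,"rz":0,"grip":50},{"dx":0,"dy":0,"dz":0,"rx":0,"ry":0,"rz":0,"grip":50}]' --newtons 20

```text
t: 10.7
tcp_pos: [538.3, 93.4, 167.9]
tcp_rot: [180.0, -0.0, -0.0]
wrist_force: [-0.5, 0.4, -1.1]
gripper_width: 55.9
gripper_force: 20.0
```

Emit:
move_arm --commands '[{"dx":0,"dy":0,"dz":0.05,"rx":0,"ry":0,"rz":0,"grip":50},{"dx":0,"dy":0,"dz":0.05,"rx":0,"ry":0,"rz":0,"grip":50},{"dx":0,"dy":0,"dz":0,"rx":0,"ry":0,"rz":0,"grip":50},{"dx":0,"dy":0,"dz":0,"rx":0,"ry":0,"rz":0,"grip":50}]' --newtons 20

```text
t: 11.1
tcp_pos: [538.3, 93.5, 167.0]
tcp_rot: [-180.0, -0.0, 0.0]
wrist_force: [0.5, 1.1, -0.4]
gripper_width: 55.9
gripper_force: 20.0
```

Lid underside is about 142.7 mm and the force is starting to change.

Emit:
move_arm --commands '[{"dx":0,"dy":0,"dz":0.05,"rx":0,"ry":0,"rz":0,"grip":50},{"dx":0,"dy":0,"dz":0,"rx":0,"ry":0,"rz":0,"grip":50},{"dx":0,"dy":0,"dz":0,"rx":0,"ry":0,"rz":0,"grip":50}]' --newtons 20

```text
t: 11.4
tcp_pos: [538.3, 93.5, 166.5]
tcp_rot: [-180.0, -0.0, 0.0]
wrist_force: [0.5, 1.0, 0.2]
gripper_width: 55.9
gripper_force: 20.0
```

Emit:
move_arm --commands '[{"dx":0,"dy":0,"dz":0.05,"rx":0,"ry":0,"rz":0,"grip":50},{"dx":0,"dy":0,"dz":0,"rx":0,"ry":0,"rz":0,"grip":50},{"dx":0,"dy":0,"dz":0,"rx":0,"ry":0,"rz":0,"grip":50}]' --newtons 20

```text
t: 11.7
tcp_pos: [538.3, 93.5, 166.0]
tcp_rot: [-180.0, -0.0, -0.0]
wrist_force: [1.1, 1.5, 0.4]
gripper_width: 55.7
gripper_force: 20.0
```

Emit:
move_arm --commands '[{"dx":0,"dy":0,"dz":0.05,"rx":0,"ry":0,"rz":0,"grip":50},{"dx":0,"dy":0,"dz":0,"rx":0,"ry":0,"rz":0,"grip":50},{"dx":0,"dy":0,"dz":0,"rx":0,"ry":0,"rz":0,"grip":50}]' --newtons 20

```text
t: 12.0
tcp_pos: [538.2, 93.5, 165.4]
tcp_rot: [-180.0, -0.0, 0.0]
wrist_force: [1.2, 1.4, 0.5]
gripper_width: 55.7
gripper_force: 20.0
```

Emit:
move_arm --commands '[{"dx":0,"dy":0,"dz":0.05,"rx":0,"ry":0,"rz":0,"grip":50},{"dx":0,"dy":0,"dz":0,"rx":0,"ry":0,"rz":0,"grip":50},{"dx":0,"dy":0,"dz":0,"rx":0,"ry":0,"rz":0,"grip":50}]' --newtons 20

```text
t: 12.3
tcp_pos: [538.2, 93.5, 164.9]
tcp_rot: [-180.0, -0.0, -0.0]
wrist_force: [0.7, 0.4, -0.6]
gripper_width: 55.8
gripper_force: 20.0
```

Emit:
move_arm --commands '[{"dx":0,"dy":0,"dz":0.05,"rx":0,"ry":0,"rz":0,"grip":50},{"dx":0,"dy":0,"dz":0.05,"rx":0,"ry":0,"rz":0,"grip":50},{"dx":0,"dy":0,"dz":0,"rx":0,"ry":0,"rz":0,"grip":50}]' --newtons 20

```text
t: 12.6
tcp_pos: [538.2, 93.5, 163.8]
tcp_rot: [180.0, 0.0, -0.0]
wrist_force: [1.1, 1.4, -0.7]
gripper_width: 55.6
gripper_force: 20.0
```

Emit:
move_arm --commands '[{"dx":0,"dy":0,"dz":0.05,"rx":0,"ry":0,"rz":0,"grip":50},{"dx":0,"dy":0,"dz":0,"rx":0,"ry":0,"rz":0,"grip":50},{"dx":0,"dy":0,"dz":0,"rx":0,"ry":0,"rz":0,"grip":50}]' --newtons 20

```text
t: 12.9
tcp_pos: [538.2, 93.5, 163.4]
tcp_rot: [180.0, 0.0, -0.0]
wrist_force: [1.5, 1.5, -0.1]
gripper_width: 56.0
gripper_force: 20.0
```

Emit:
move_arm --commands '[{"dx":0,"dy":0,"dz":0.05,"rx":0,"ry":0,"rz":0,"grip":50},{"dx":0,"dy":0,"dz":0,"rx":0,"ry":0,"rz":0,"grip":50},{"dx":0,"dy":0,"dz":0,"rx":0,"ry":0,"rz":0,"grip":50}]' --newtons 20

```text
t: 13.2
tcp_pos: [538.2, 93.5, 163.1]
tcp_rot: [180.0, -0.0, 0.0]
wrist_force: [0.1, 1.0, 2.1]
gripper_width: 55.7
gripper_force: 20.0
```

Emit:
move_arm --commands '[{"dx":0,"dy":0,"dz":0.05,"rx":0,"ry":0,"rz":0,"grip":50},{"dx":0,"dy":0,"dz":0,"rx":0,"ry":0,"rz":0,"grip":50},{"dx":0,"dy":0,"dz":0,"rx":0,"ry":0,"rz":0,"grip":50}]' --newtons 20

```text
t: 13.5
tcp_pos: [538.3, 93.5, 163.0]
tcp_rot: [180.0, -0.0, 0.0]
wrist_force: [-0.5, 0.5, 4.6]
gripper_width: 55.7
gripper_force: 20.0
```

Contact at lid underside about 138.8 mm, so I turn anticlockwise and lift with the lead.

Emit:
move_arm --commands '[{"dx":0,"dy":0,"dz":-0.04,"rx":0,"ry":0,"rz":0,"grip":50},{"dx":0,"dy":0,"dz":-0.04,"rx":0,"ry":0,"rz":-8,"grip":50},{"dx":0,"dy":0,"dz":-0.04,"rx":0,"ry":0,"rz":-8,"grip":50},{"dx":0,"dy":0,"dz":-0.04,"rx":0,"ry":0,"rz":-8,"grip":50},{"dx":0,"dy":0,"dz":-0.04,"rx":0,"ry":0,"rz":-8,"grip":50}]' --newtons 20

```text
t: 14.0
tcp_pos: [538.8, 93.8, 164.6]
tcp_rot: [180.0, -0.1, 32.3]
wrist_force: [0.9, 1.9, 3.5]
gripper_width: 55.6
gripper_force: 20.0
```

```bash
python3 - <<'E'
from h import *
s=bot.read_state();print(s["t"],s["tcp_pos"],s["tcp_rot"],s["joint_positions"].round(2),s["wrist_force"],s["torque"])
E
```

```text
14.0 [538.77791683  93.80763887 164.6374788 ] [ 1.79991459e+02 -9.36153635e-02  3.23099408e+01] [7.800e-01 1.164e+01 9.597e+01 4.000e-02 7.230e+01 5.846e+01] [0.85884853 1.90281709 3.54666461] [ 0.38262046  0.04507114 -0.03700092]
```

Emit:
move_arm --commands '[{"dx":0,"dy":0,"dz":-0.06,"rx":0,"ry":0,"rz":-8,"grip":50},{"dx":0,"dy":0,"dz":-0.04,"rx":0,"ry":0,"rz":-8,"grip":50},{"dx":0,"dy":0,"dz":-0.04,"rx":0,"ry":0,"rz":-8,"grip":50},{"dx":0,"dy":0,"dz":-0.04,"rx":0,"ry":0,"rz":-8,"grip":50}]' --newtons 20

```text
t: 14.4
tcp_pos: [538.6, 93.8, 166.2]
tcp_rot: [180.0, -0.1, 64.3]
wrist_force: [1.0, 1.9, 2.2]
gripper_width: 56.0
gripper_force: 20.0
```

Emit:
move_arm --commands '[{"dx":0,"dy":0,"dz":-0.04,"rx":0,"ry":0,"rz":-8,"grip":50},{"dx":0,"dy":0,"dz":-0.04,"rx":0,"ry":0,"rz":-8,"grip":50}]' --newtons 20

```text
t: 14.6
tcp_pos: [538.6, 93.7, 167.0]
tcp_rot: [179.9, -0.0, 80.3]
wrist_force: [0.8, 1.7, 3.0]
gripper_width: 56.0
gripper_force: 20.0
```

Emit:
move_arm --commands '[{"dx":0,"dy":0,"dz":-0.03,"rx":0,"ry":0,"rz":-6,"grip":50},{"dx":0,"dy":0,"dz":-0.03,"rx":0,"ry":0,"rz":-6,"grip":50},{"dx":0,"dy":0,"dz":-0.03,"rx":0,"ry":0,"rz":-6,"grip":50}]' --newtons 20

```text
t: 14.9
tcp_pos: [538.7, 93.7, 167.9]
tcp_rot: [179.9, -0.0, 98.2]
wrist_force: [0.5, 1.0, 1.9]
gripper_width: 56.0
gripper_force: 20.0
```

Emit:
move_arm --commands '[{"dx":0,"dy":0,"dz":-0.025,"rx":0,"ry":0,"rz":-5,"grip":50},{"dx":0,"dy":0,"dz":-0.025,"rx":0,"ry":0,"rz":-5,"grip":50}]' --newtons 20

```text
t: 15.1
tcp_pos: [538.7, 93.5, 168.4]
tcp_rot: [179.9, 0.0, 108.2]
wrist_force: [0.7, 1.3, 2.1]
gripper_width: 55.7
gripper_force: 20.0
```

Emit:
move_arm --commands '[{"dx":0,"dy":0,"dz":-0.02,"rx":0,"ry":0,"rz":-4,"grip":50},{"dx":0,"dy":0,"dz":-0.02,"rx":0,"ry":0,"rz":-4,"grip":50}]' --newtons 20

```text
t: 15.3
tcp_pos: [538.3, 93.0, 168.4]
tcp_rot: [-180.0, 0.1, 116.2]
wrist_force: [-0.3, -0.8, 0.6]
gripper_width: 55.6
gripper_force: 20.0
```

Emit:
move_arm --commands '[{"dx":0,"dy":0,"dz":-0.01,"rx":0,"ry":0,"rz":-4,"grip":50},{"dx":0,"dy":0,"dz":0,"rx":0,"ry":0,"rz":0,"grip":50}]' --newtons 20

```text
t: 15.5
tcp_pos: [538.0, 93.3, 168.1]
tcp_rot: [-180.0, -0.0, 120.0]
wrist_force: [0.5, 0.7, -1.0]
gripper_width: 55.7
gripper_force: 20.0
```

Emit:
move_arm --commands '[{"dx":0,"dy":0,"dz":0.05,"rx":0,"ry":0,"rz":-2,"grip":50},{"dx":0,"dy":0,"dz":0.05,"rx":0,"ry":0,"rz":0,"grip":50},{"dx":0,"dy":0,"dz":0.05,"rx":0,"ry":0,"rz":0,"grip":50},{"dx":0,"dy":0,"dz":0,"rx":0,"ry":0,"rz":0,"grip":50}]' --newtons 20

```text
t: 15.9
tcp_pos: [538.0, 93.6, 167.0]
tcp_rot: [-180.0, -0.0, 121.9]
wrist_force: [0.8, 0.5, -1.4]
gripper_width: 56.0
gripper_force: 20.0
```

Emit:
move_arm --commands '[{"dx":0,"dy":0,"dz":0.05,"rx":0,"ry":0,"rz":0,"grip":50},{"dx":0,"dy":0,"dz":0.05,"rx":0,"ry":0,"rz":0,"grip":50},{"dx":0,"dy":0,"dz":0,"rx":0,"ry":0,"rz":0,"grip":50}]' --newtons 20

```text
t: 16.2
tcp_pos: [538.2, 93.5, 166.4]
tcp_rot: [180.0, -0.0, 122.0]
wrist_force: [0.0, 1.0, -0.5]
gripper_width: 55.7
gripper_force: 20.0
```

Emit:
move_arm --commands '[{"dx":0,"dy":0,"dz":0,"rx":0,"ry":0,"rz":0,"grip":50},{"dx":0,"dy":0,"dz":0.05,"rx":0,"ry":0,"rz":0,"grip":50},{"dx":0,"dy":0,"dz":0.05,"rx":0,"ry":0,"rz":0,"grip":50},{"dx":0,"dy":0,"dz":0,"rx":0,"ry":0,"rz":0,"grip":50},{"dx":0,"dy":0,"dz":0,"rx":0,"ry":0,"rz":0,"grip":50}]' --newtons 20

```text
t: 16.7
tcp_pos: [538.3, 93.5, 165.5]
tcp_rot: [180.0, 0.0, 122.0]
wrist_force: [0.7, 2.2, -0.7]
gripper_width: 55.9
gripper_force: 20.0
```

Emit:
move_arm --commands '[{"dx":0,"dy":0,"dz":0.05,"rx":0,"ry":0,"rz":0,"grip":50},{"dx":0,"dy":0,"dz":0,"rx":0,"ry":0,"rz":0,"grip":50},{"dx":0,"dy":0,"dz":0,"rx":0,"ry":0,"rz":0,"grip":50}]' --newtons 20

```text
t: 17.0
tcp_pos: [538.4, 93.5, 165.0]
tcp_rot: [180.0, 0.0, 122.0]
wrist_force: [1.3, 0.7, 0.0]
gripper_width: 55.7
gripper_force: 20.0
```

Emit:
move_arm --commands '[{"dx":0,"dy":0,"dz":0.05,"rx":0,"ry":0,"rz":0,"grip":50},{"dx":0,"dy":0,"dz":0.05,"rx":0,"ry":0,"rz":0,"grip":50},{"dx":0,"dy":0,"dz":0,"rx":0,"ry":0,"rz":0,"grip":50},{"dx":0,"dy":0,"dz":0,"rx":0,"ry":0,"rz":0,"grip":50}]' --newtons 20

```text
t: 17.4
tcp_pos: [538.3, 93.5, 164.0]
tcp_rot: [180.0, 0.0, 122.0]
wrist_force: [1.5, 0.6, -0.2]
gripper_width: 55.8
gripper_force: 20.0
```

Emit:
move_arm --commands '[{"dx":0,"dy":0,"dz":0.05,"rx":0,"ry":0,"rz":0,"grip":50},{"dx":0,"dy":0,"dz":0,"rx":0,"ry":0,"rz":0,"grip":50},{"dx":0,"dy":0,"dz":0,"rx":0,"ry":0,"rz":0,"grip":50}]' --newtons 20

```text
t: 17.7
tcp_pos: [538.3, 93.5, 163.5]
tcp_rot: [180.0, 0.0, 122.0]
wrist_force: [1.8, 2.1, 0.2]
gripper_width: 56.0
gripper_force: 20.0
```

Emit:
move_arm --commands '[{"dx":0,"dy":0,"dz":0.04,"rx":0,"ry":0,"rz":8,"grip":50},{"dx":0,"dy":0,"dz":0.04,"rx":0,"ry":0,"rz":8,"grip":50},{"dx":0,"dy":0,"dz":0.04,"rx":0,"ry":0,"rz":8,"grip":50}]' --newtons 20

```text
t: 18.0
tcp_pos: [538.0, 93.7, 162.1]
tcp_rot: [-180.0, -0.0, 97.7]
wrist_force: [0.5, 2.5, -0.2]
gripper_width: 55.7
gripper_force: 20.0
```

Emit:
move_arm --commands '[{"dx":0,"dy":0,"dz":0.04,"rx":0,"ry":0,"rz":8,"grip":50},{"dx":0,"dy":0,"dz":0.04,"rx":0,"ry":0,"rz":8,"grip":50},{"dx":0,"dy":0,"dz":0,"rx":0,"ry":0,"rz":0,"grip":50}]' --newtons 20

```text
t: 18.3
tcp_pos: [538.1, 93.5, 161.3]
tcp_rot: [-180.0, 0.0, 82.0]
wrist_force: [2.6, 1.6, -1.0]
gripper_width: 55.8
gripper_force: 20.0
```

Emit:
move_arm --commands '[{"dx":0,"dy":0,"dz":0.04,"rx":0,"ry":0,"rz":8,"grip":50},{"dx":0,"dy":0,"dz":0.04,"rx":0,"ry":0,"rz":8,"grip":50},{"dx":0,"dy":0,"dz":0.04,"rx":0,"ry":0,"rz":8,"grip":50},{"dx":0,"dy":0,"dz":0.04,"rx":0,"ry":0,"rz":8,"grip":50},{"dx":0,"dy":0,"dz":0,"rx":0,"ry":0,"rz":0,"grip":50}]' --newtons 20

```text
t: 18.8
tcp_pos: [538.1, 93.8, 159.7]
tcp_rot: [-180.0, -0.0, 50.2]
wrist_force: [3.5, 3.1, -1.2]
gripper_width: 56.0
gripper_force: 20.0
```

Emit:
move_arm --commands '[{"dx":0,"dy":0,"dz":0.04,"rx":0,"ry":0,"rz":8,"grip":50},{"dx":0,"dy":0,"dz":0.04,"rx":0,"ry":0,"rz":8,"grip":50},{"dx":0,"dy":0,"dz":0.04,"rx":0,"ry":0,"rz":8,"grip":50},{"dx":0,"dy":0,"dz":0,"rx":0,"ry":0,"rz":0,"grip":50}]' --newtons 20

```text
t: 19.2
tcp_pos: [538.4, 93.3, 158.6]
tcp_rot: [180.0, -0.0, 26.3]
wrist_force: [2.3, 0.7, -1.8]
gripper_width: 55.8
gripper_force: 20.0
```

Emit:
move_arm --commands '[{"dx":0,"dy":0,"dz":0.04,"rx":0,"ry":0,"rz":6,"grip":50},{"dx":0,"dy":0,"dz":0.04,"rx":0,"ry":0,"rz":6,"grip":50},{"dx":0,"dy":0,"dz":0,"rx":0,"ry":0,"rz":0,"grip":50}]' --newtons 20

```text
t: 19.5
tcp_pos: [538.2, 93.4, 157.9]
tcp_rot: [180.0, 0.0, 14.3]
wrist_force: [0.4, 2.1, -0.5]
gripper_width: 56.2
gripper_force: 20.0
```

Emit:
move_arm --commands '[{"dx":0,"dy":0,"dz":0.04,"rx":0,"ry":0,"rz":4,"grip":50},{"dx":0,"dy":0,"dz":0.02,"rx":0,"ry":0,"rz":4,"grip":50},{"dx":0,"dy":0,"dz":0,"rx":0,"ry":0,"rz":0,"grip":50}]' --newtons 20

```text
t: 19.8
tcp_pos: [538.0, 93.6, 157.5]
tcp_rot: [-180.0, 0.0, 6.3]
wrist_force: [0.3, 2.1, 1.7]
gripper_width: 55.9
gripper_force: 20.0
```

```bash
python3 - <<'E'
from h import *
s=bot.read_state();print(s["t"],s["tcp_pos"],s["tcp_rot"],s["joint_positions"].round(2),s["wrist_force"],s["torque"])
E
```

```text
19.8 [538.03007748  93.60676655 157.45270706] [-1.79985004e+02  2.00220777e-02  6.31832074e+00] [7.800e-01 1.208e+01 9.637e+01 1.000e-02 7.158e+01 8.446e+01] [0.28327749 2.12992623 1.74135023] [0.48859353 0.08668878 0.01889887]
```

Emit:
move_arm --commands '[{"dx":0,"dy":0,"dz":0.02,"rx":0,"ry":0,"rz":4,"grip":50},{"dx":0,"dy":0,"dz":0.03,"rx":0,"ry":0,"rz":4,"grip":50},{"dx":0,"dy":0,"dz":0,"rx":0,"ry":0,"rz":0,"grip":50},{"dx":0,"dy":0,"dz":0,"rx":0,"ry":0,"rz":0,"grip":50}]' --newtons 20

```text
t: 20.2
tcp_pos: [538.3, 93.5, 157.1]
tcp_rot: [180.0, -0.0, -1.8]
wrist_force: [-2.2, 1.2, 2.9]
gripper_width: 55.6
gripper_force: 20.0
```

Emit:
move_arm --commands '[{"dx":0,"dy":0,"dz":0.04,"rx":0,"ry":0,"rz":3,"grip":50},{"dx":0,"dy":0,"dz":0,"rx":0,"ry":0,"rz":0,"grip":50},{"dx":0,"dy":0,"dz":0,"rx":0,"ry":0,"rz":0,"grip":50}]' --newtons 20

```text
t: 20.5
tcp_pos: [538.5, 93.4, 157.1]
tcp_rot: [180.0, -0.0, -4.8]
wrist_force: [-0.5, 1.4, 5.3]
gripper_width: 55.8
gripper_force: 20.0
```

```bash
python3 - <<'E'
from h import *
s=bot.read_state();print(s["t"],s["tcp_pos"],s["tcp_rot"],s["wrist_force"],s["torque"])
E
```

```text
20.5 [538.46664664  93.42489483 157.08779637] [ 1.79995183e+02 -3.94077207e-02 -4.82996599e+00] [-0.53860097  1.41661999  5.33172153] [ 0.35690547  0.24010045 -0.00494008]
```

It stopped sinking at 157.1 mm, where only the force rises, so the lid is home. I let go and withdraw.

Emit:
move_arm --commands '[{"dx":0,"dy":0,"dz":-0.06,"rx":0,"ry":0,"rz":0,"grip":50},{"dx":0,"dy":0,"dz":0,"rx":0,"ry":0,"rz":0,"grip":75},{"dx":0,"dy":0,"dz":0,"rx":0,"ry":0,"rz":0,"grip":75},{"dx":0,"dy":0,"dz":0,"rx":0,"ry":0,"rz":0,"grip":75},{"dx":0,"dy":0,"dz":-1,"rx":0,"ry":0,"rz":0,"grip":75},{"dx":0,"dy":0,"dz":-2,"rx":0,"ry":0,"rz":0,"grip":75},{"dx":0,"dy":0,"dz":-4,"rx":0,"ry":0,"rz":0,"grip":75},{"dx":0,"dy":0,"dz":-4,"rx":0,"ry":0,"rz":0,"grip":75},{"dx":-4,"dy":0,"dz":0,"rx":0,"ry":0,"rz":0,"grip":75},{"dx":-4,"dy":0,"dz":0,"rx":0,"ry":0,"rz":0,"grip":75},{"dx":0,"dy":0,"dz":0,"rx":0,"ry":0,"rz":0,"grip":75},{"dx":0,"dy":0,"dz":0,"rx":0,"ry":0,"rz":0,"grip":75}]' --newtons 20

```text
t: 21.7
tcp_pos: [458.4, 100.5, 267.7]
tcp_rot: [180.0, -0.1, -5.0]
wrist_force: [0.6, -0.8, -0.8]
gripper_width: 70.1
gripper_force: 0.0
```

```bash
python3 - <<'E'
from h import *
for n in("scene","side"): cv2.imwrite(f"pics/{n}2.png",eyes.read_camera(n)[:,:,::-1])
r=lambda n,y,x:cv2.resize(cv2.imread(f"pics/{n}.png")[y:y+90,x:x+100],(400,360),interpolation=cv2.INTER_CUBIC)
cv2.imwrite("pics/c4.png",np.hstack([r("scene2",145,325),r("side2",255,270)]))
E
```

```text
(no output)
```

View pics/c4.png

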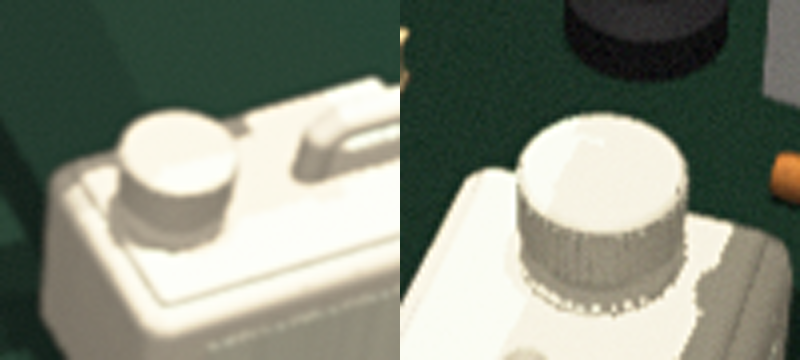

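The lid sits square and low on the neck in both views: its roof is at crop (178,147) in scene and (603,175) in side. I hand in.

```bash
python3 -c "
from rig import bot
print(bot.close_job())"
```

```text
the job is handed in; nothing more can be done
None
```

I backed the lid off until it dropped into the thread start, screwed it clockwise until it stopped sinking on the rim, released it and handed the job in at about 22 s; the hand-in returned no verdict.

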